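# Turn a drained well plate over against the sloping back of its tray

### The job

One of the two well plates in the steel draining tray still lies with its wells facing down; it is too broad to be gripped, so turn it wells-up with the fingertips alone. Push it across the tray against the sloping back until it climbs and leans there on its long edge, then reach behind the back and push its raised edge towards you until it falls over and lies flat in the tray with its wells facing up. Do not pick it up, and leave the other plate and the things round the tray where they are.

Things in the scene. Friction and masses are not known exactly. Their poses are not given: they have to be found in the camera images.
- drain_tray: Fixed draining tray of sheet steel; two plates lie in it side by side, 85 mm left and right of its middle, in either order. Origin: middle of the foot of its sloping back, on the worktop; x to the back, away from the robot, y left along the back. Flat floor with a rubber liner, 3 mm high, from x = -145 mm (front, hem 5.5 mm high) to x = 0, 346 mm wide, sides 14 mm high.
- back_top (a point): Middle of the rounded top edge of the tray's back, 48 mm above the worktop and 26 mm behind the foot. The back is a flat sheet leaning away from the robot, 60 degrees to the floor, as wide as the tray. Behind it a sheet drops straight to the worktop (x = 32 mm), then a 2 mm flange to x = 52 mm; nothing else stands behind the back up to x = 110 mm.
- drained_plate: The plate to turn: white 96-well plate, 85.5 (x) x 127.8 (y) x 14.4 mm, 0.05 to 0.1 kg, friction 0.25 on the steel, 0.7 on the liner. At the start its wells face DOWN: from above one sees a rim and 96 closed well bottoms 2 mm below it. Long edges within 0.1 rad of the back. Origin: centre of the well-opening face; z points from there to the underside: up at the start, down once turned.
- plate_edge_near (a point): Middle of the long side of drained_plate that is nearer to the robot at the start, half way up its 14.4 mm thickness (the upper 6 mm there are a flange that stands out 1.2 mm). It becomes the lower edge at the foot of the back when the plate leans; the flange's outer edge is then about 13 mm in front of the foot.
- plate_edge_far (a point): Middle of the long side of drained_plate that is nearer to the back at the start, half way up its thickness. When the plate lies against the back this is the raised edge, about 80 mm above the worktop, 32 mm above the top of the back; let go, the plate stays leaning. Pushed about 10 degrees beyond upright it falls over towards the robot by itself.
- upright_plate: The other plate, of the same form and size, already the right way up: 96 open wells are seen from above. Leave it alone. Origin: centre of its underside, z up.
- timer: White lab timer, 62 x 66 x 20 mm, lying on the worktop to the left of the tray. Origin: centre of its underside.
- label_roll: Roll of white labels, 74 mm across, 34 mm high, lying behind the tray. Origin: centre of its underside.
- pen: Black and white felt pen, 135 mm long, lying to the right of the tray. Origin: centre of its underside.

How it is judged:
By the outcome, as a careful person would: the job done as asked, in the order asked, and still so for the second after the job is handed in, with the robot touching nothing.
It also fails if it takes over 48 s, if anything falls off the work surface, if the arm or the gripper's body presses on something with over 40 N, if the wrist force passes 120 N, or if a joint passes its speed limit or range.

### The arm

A 7-joint arm with a two-finger parallel gripper is mounted at the origin on a cart in front of the work surface, level with it; the furniture and walls round the work are solid. World frame = base frame: x ahead of the robot, y to its left, z up, the work surface at z = 0. Lengths are in m, angles in rad, forces in N, time in s.
With the tool pointing down it reaches from about 0.4 to 0.925 m from the base axis. Payload 5.6 kg.
Tool frame: the origin (TCP) lies at the centre of the arm's flange, where the gripper is bolted on; the fingertips stand 173 mm ahead of it and the grasp point (between the pads) lies 155 mm ahead of it (arm.tips_ahead is the distance from the TCP to the fingertips, in m); z points along the fingers, y is the line along which they close (so a half turn about z gives the same grasp; the last joint's range is limited). The gripper opens to 85 mm and grips with 20 to 120 N. Pads are 22 mm wide; open, the fingers measure 114 mm over their backs; the gripper's body (76 mm by 85 mm) begins 54 mm behind the grasp point. The pads swing forward as they close: fully open they stand 13 mm farther back than shut.
Start: joints at [1.096, 0.468, -0.012, 1.603, 0.006, 1.071, -0.056], TCP at [0.272, -0.59, 0.405] pointing down, gripper open.
Joint ranges: [-2.53, 2.53], [-0.31, 2.02], [-1.57, 1.55], [0.28, 2.44], [-1.29, 4.43], [0.15, 1.84], [-2.92, 2.92]. Speed limits (rad/s): [2.57, 2.57, 3.14, 3.14, 3.14, 3.14, 3.14].

### API

Orientations are given as a 3x3 rotation matrix whose columns are the frame's x, y, z axes.
In Python, from rig import arm, viewer, observe gives the robot as it stands (arm), with the cameras (viewer) and the readings as plain functions.
- The arm moves only by the tool nudge_tcp, called as a command line: name --argument value ..., lists and objects as JSON in quotes. Schema: {"type":"object","properties":{"moves":{"type":"array","items":{"type":"number"},"minItems":4,"maxItems":48},"finger_gap":{"type":"number"},"squeeze":{"type":"number"},"only":{"type":"string"},"quiet":{"type":"boolean"},"lines":{"type":"string"}},"required":["moves"],"additionalProperties":false}. moves is one flat list of numbers that holds 1 to 12 rows one after another, with no inner brackets; each row has 4 numbers: dx, dy, dz in m, then a turn about the tool's z in rad; each row shifts and turns the commanded pose from where the row before left it, along the tool's axes as they then stand; what a row does not reach is not made up. A row lasts 1/8 s, in which the tool goes at most 0.0625 m and 0.188 rad, less where a joint would pass 70% of its speed; a pose out of reach is approached as far as the arm can. finger_gap is the finger opening in m, set as the call begins (left out keeps the last). The fingers move at their own pace and stop on an object; squeeze is the grip in N (left out, the last holds). Time passes only in rows, so rows that do not move let the fingers close. The tool returns the time, the measured TCP pose, the force, the opening and the grip force at its end. only (a regular expression) keeps the lines of the reply that match it, lines (a string "A,B") keeps lines A to B, and quiet returns only ok. Input that does not fit is refused with a message, and nothing moves.
- observe(): the state, without advancing time (a new reading comes with each control period).
- viewer.capture(name): name is "side" or "top" or "wrist"; returns the picture (480x640x3 uint8, red, green, blue); there is no depth.
- viewer.get_calibration(name): a dict with "mtx" (3x3 intrinsics, pixels), "dist_coeffs" ([k1, k2, p1, p2, k3] as OpenCV has them; the pictures are not rectified), "world_from_camera" (4x4, takes a point from camera to world coordinates). Camera axes: x right, y down, z forward; pixel columns grow to the right and rows downward; lengths in m; the calibration is good to about 2 mm. A picture is of the moment at which its call begins: read the wrist's pose just before it. get_calibration takes no time and is no camera call; for the wrist camera it gives the pose at the moment of the call.
- arm.job_done(): hands the job in; it is judged then, once.
The state is a dict: "t": time; "joints": joint angles; "joint_vel": joint speeds; "joint_torque": joint torques, N m; "position": TCP position; "ee_rot": TCP orientation; "ft_force": force on the tool from outside, world axes, zero at the start; "moment": the same for the moment, N m; "gripper_width": finger opening in m; "grip_force": force on a finger pad.
Only numpy, scipy, OpenCV 4.12 (cv2) and the standard library are available. Lean on these libraries where they do the work, as an engineer would, in place of code of your own. Each camera call takes 0.05 s, during which the arm holds its last target. There are 200 camera calls.

## Working session

There is one attempt and no reset: what is moved stays moved. The work goes in short steps, Python scripts to look and compute and a tool call to move; the robot and the scene stay as the last step left them, time stands still between calls to the robot, and variables do not carry over. Pictures are saved under pics/ and viewed, at most 10 in all, crops included, and the job is handed in when it is done.

```bash
ls; mkdir -p pics; python3 - <<'E'
from rig import arm, viewer, observe
import cv2,numpy as np
for n in("side","top"):
    im=viewer.capture(n); cv2.imwrite(f"pics/{n}0.png",im[:,:,::-1])
    c=viewer.get_calibration(n); print(n,np.round(c["mtx"],1).tolist(),c["dist_coeffs"],np.round(c["world_from_camera"],3).tolist())
s=observe(); print(np.round(s["ee_rot"],3),s["position"],s["t"],s["gripper_width"])
E
```

```text
pics
rig.py
side [[574.9, 0.0, 321.1], [0.0, 574.9, 247.2], [0.0, 0.0, 1.0]] [-0.06541779  0.          0.          0.          0.        ] [[-0.987, -0.088, 0.131, 0.469], [-0.158, 0.576, -0.802, 0.868], [-0.005, -0.813, -0.583, 0.752], [0.0, 0.0, 0.0, 1.0]]
top [[583.5, 0.0, 319.3], [0.0, 583.5, 238.7], [0.0, 0.0, 1.0]] [-0.10869044  0.          0.          0.          0.        ] [[-0.058, -0.975, 0.215, 0.352], [-0.998, 0.057, -0.011, -0.079], [-0.002, -0.216, -0.976, 1.248], [0.0, 0.0, 0.0, 1.0]]
[[ 0.908  0.418 -0.001]
 [ 0.418 -0.908  0.001]
 [-0.    -0.002 -1.   ]] [ 0.27189598 -0.59016155  0.40382239] 0.1 0.08545831682471784
```

View pics/top0.png

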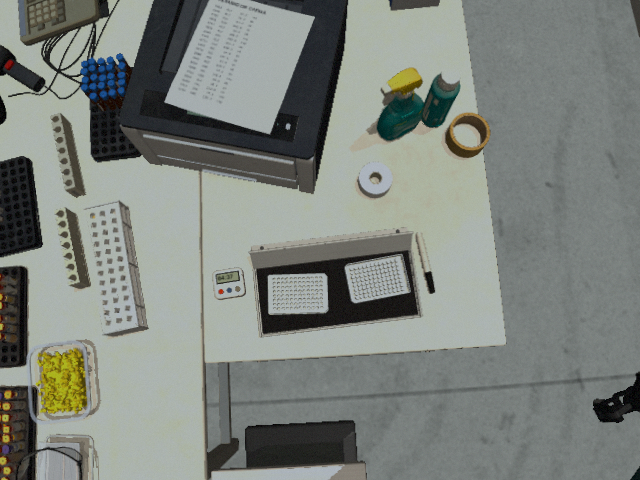

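View pics/side0.png

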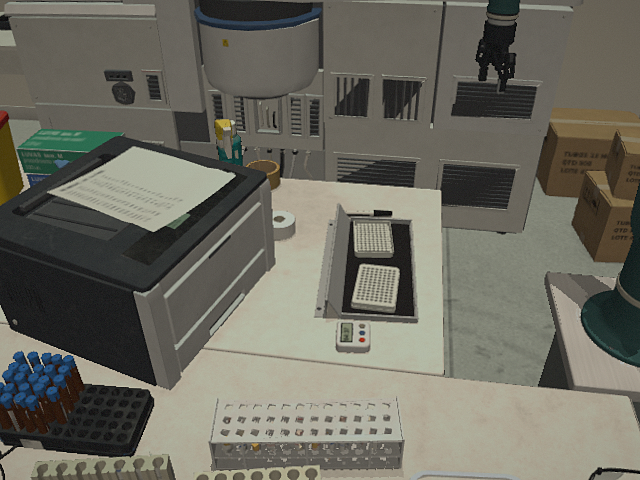

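The top view shows the tray with corners near (250,250), (413,232), (420,315), (262,335), and plates at (297,294) and (378,279). The timer is at (229,284), the roll at (375,179) and the pen at (426,262). I'll enlarge the plates to tell which one is wells-down.

```bash
python3 - <<'E'
import cv2,numpy as np
a=cv2.imread("pics/top0.png")[225:340,240:440]; b=cv2.imread("pics/side0.png")[200:325,310:430]
a=cv2.resize(a,(800,460),interpolation=cv2.INTER_CUBIC)[:, :]
cv2.imwrite("pics/ca.png",a); cv2.imwrite("pics/cb.png",cv2.resize(b,None,fx=4.6,fy=4.6,interpolation=cv2.INTER_CUBIC))
E
```

```text
(no output)
```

View pics/ca.png

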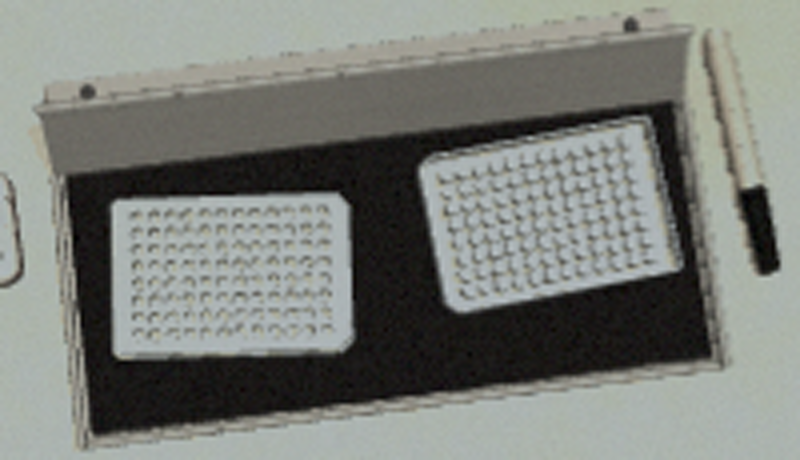

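View pics/cb.png

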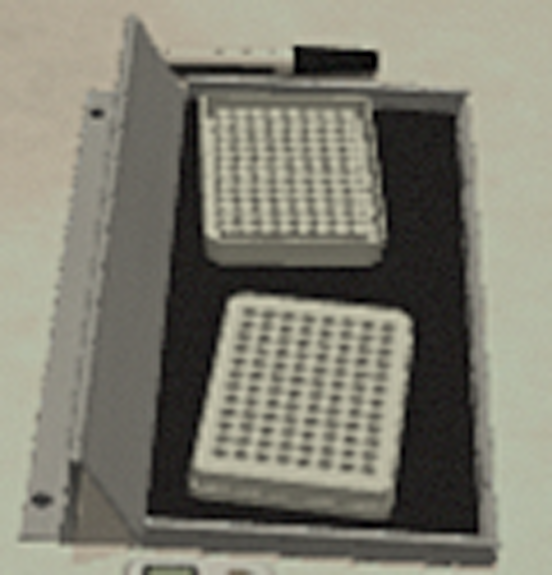

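Both crops agree. The right-hand plate, top-image centre about (378,279), shows a raised rim with recessed bumps, so it is wells-down. The left one has 96 open holes. Next I'll turn the corners into world points.

```bash
cat > h.py <<'E'
import cv2,numpy as np
from rig import arm, viewer, observe
def ray(c,px):
    p=cv2.undistortPoints(np.array(px,float).reshape(-1,1,2),c["mtx"],np.array(c["dist_coeffs"])).reshape(-1,2)
    T=np.array(c["world_from_camera"]); d=np.c_[p,np.ones(len(p))]@T[:3,:3].T
    return T[:3,3],d
def plane(c,px,z):
    o,d=ray(c,px); return o+d*((z-o[2])/d[:,2])[:,None]
def tri(c1,p1,c2,p2):
    o1,d1=ray(c1,p1);o2,d2=ray(c2,p2);out=[]
    for a,b in zip(d1,d2):
        s=np.linalg.lstsq(np.c_[a,-b],o2-o1,rcond=None)[0]
        P=o1+s[0]*a;Q=o2+s[1]*b; out.append(np.r_[(P+Q)/2,np.linalg.norm(P-Q)])
    return np.array(out)
E
python3 - <<'E'
from h import *
np.set_printoptions(precision=4,suppress=True)
ct=viewer.get_calibration("top");cs=viewer.get_calibration("side")
T=lambda l:np.array(l)/4+[240,225]-.375; S=lambda l:np.array(l)/4.6+[310,200]-.39
# foot L,R ; top of back R ; plate TL TR BR BL
t=T([(65,173),(678,102),(40,107),(690,28),(421,160),(648,117),(681,272),(450,313)])
s=S([(147,520),(190,92),(78,545),(128,18),(207,240),(203,95),(371,97),(383,243)])
print(tri(ct,t,cs,s))
f=plane(ct,t[:2],.003);print("foot",f,np.linalg.norm(f[1]-f[0]))
front=plane(ct,T([(92,433),(712,360)]),.003);print("front",front)
bt=plane(ct,t[2:4],.048);print("top",bt)
p=plane(ct,t[4:],.0174);print("plate",p,p.mean(0))
ps=plane(cs,s[4:],.0174);print("plate side",ps,ps.mean(0))
E
```

```text
[[ 0.5666  0.0477  0.006   0.005 ]
 [ 0.5871 -0.2869  0.003   0.0041]
 [ 0.5991  0.0606  0.0012  0.0159]
 [ 0.6199 -0.2904  0.0427  0.0026]
 [ 0.5622 -0.1443  0.0129  0.0033]
 [ 0.5782 -0.2681  0.0139  0.0034]
 [ 0.4931 -0.2783  0.0145  0.0038]
 [ 0.4793 -0.154   0.0131  0.003 ]]
foot [[ 0.5696  0.0479  0.003 ]
 [ 0.5892 -0.287   0.003 ]] 0.3355051914677615
front [[ 0.4293  0.0388  0.003 ]
 [ 0.4482 -0.2927  0.003 ]]
top [[ 0.5976  0.0552  0.048 ]
 [ 0.6201 -0.2895  0.048 ]]
plate [[ 0.5631 -0.1441  0.0174]
 [ 0.5792 -0.2677  0.0174]
 [ 0.4947 -0.278   0.0174]
 [ 0.4804 -0.1539  0.0174]] [ 0.5293 -0.2109  0.0174]
plate side [[ 0.56   -0.1376  0.0174]
 [ 0.576  -0.2622  0.0174]
 [ 0.4911 -0.2733  0.0174]
 [ 0.4778 -0.1478  0.0174]] [ 0.5262 -0.2052  0.0174]
```

The heights, the tray width and the 85 mm offset all check out: tray yaw is about 0.06, and the drained plate is at about (0.528, -0.208). I'll approach a hover point in front of its near edge.

nudge_tcp --moves '[0,0,0,0.185,0,0,0,0.185,0.027,-0.046,0.01,0,0.027,-0.046,0.01,0,0.027,-0.046,0.01,0,0.027,-0.046,0.01,0,0.027,-0.046,0.01,0,0.027,-0.046,0.01,0,0.027,-0.046,0.01,0,0.027,-0.046,0.01,0,0,0,0,0,0,0,0,0]' --finger_gap 0.085

```text
t: 1.6
position: [0.4646, -0.2101, 0.3245]
ee_rot: [[0.998, 0.062, -0.001], [0.062, -0.998, -0.0], [-0.001, 0.0, -1.0]]
ft_force: [-0.5, -0.3, -1.1]
gripper_width: 0.0849
grip_force: 0.0
```

```bash
python3 - <<'E'
from h import *
np.set_printoptions(precision=4,suppress=True)
s=observe();print(s["position"],s["ee_rot"],arm.tips_ahead)
c=viewer.get_calibration("wrist");im=viewer.capture("wrist");cv2.imwrite("pics/w1.png",im[:,:,::-1])
print(c["world_from_camera"]);np.save("w1.npy",c,allow_pickle=True)
ct=viewer.get_calibration("top");print(plane(ct,[(375,179),(315,185),(426,262)],.034))
E
```

```text
[ 0.4646 -0.2101  0.3245] [[ 0.9981  0.0616 -0.0008]
 [ 0.0616 -0.9981 -0.0003]
 [-0.0008  0.0003 -1.    ]] 0.1734
[[ 0.0619 -0.9582 -0.2793  0.5371]
 [-0.9981 -0.0593 -0.0179 -0.206 ]
 [ 0.0005  0.2799 -0.96    0.2924]
 [ 0.      0.      0.      1.    ]]
[[ 0.7455 -0.2218  0.034 ]
 [ 0.7394 -0.0902  0.034 ]
 [ 0.5556 -0.3154  0.034 ]]
```

View pics/w1.png

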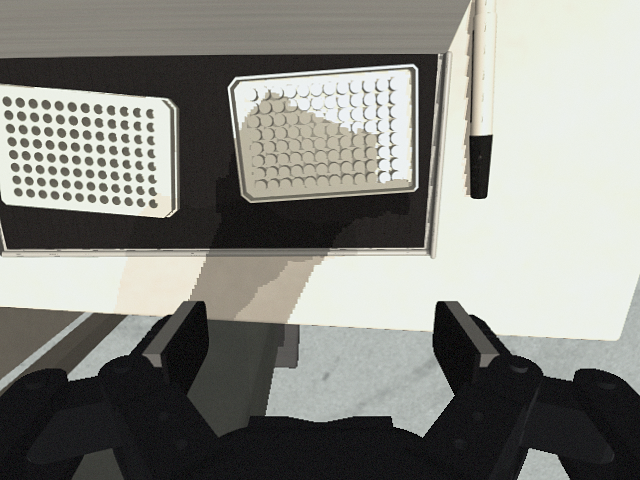

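Confirmed: the right plate has a rim with closed well bottoms, corners near (230,82), (416,66), (417,190), (245,201). The foot line runs (0,58)–(437,55) and the inner front hem is at row ~249. I'll cross-check those positions.

```bash
python3 - <<'E'
from h import *
np.set_printoptions(precision=4,suppress=True)
c=np.load("w1.npy",allow_pickle=True).item()
p=plane(c,[(230,82),(416,66),(417,190),(245,201)],.0174);print(p,p.mean(0))
print(plane(c,[(0,58),(437,55),(5,248),(432,250)],.003))
print(plane(c,[(176,330),(465,330)],.3245-.16))
E
```

```text
[[ 0.5612 -0.1444  0.0174]
 [ 0.5788 -0.2671  0.0174]
 [ 0.4968 -0.2784  0.0174]
 [ 0.4811 -0.1551  0.0174]] [ 0.5295 -0.2112  0.0174]
[[ 0.5696  0.0203  0.003 ]
 [ 0.589  -0.2839  0.003 ]
 [ 0.4286  0.0394  0.003 ]
 [ 0.448  -0.3004  0.003 ]]
[[ 0.4606 -0.1569  0.1645]
 [ 0.4673 -0.2646  0.1645]]
```

nudge_tcp --moves '[-0.001,0.0025,0.05,0,-0.001,0.0025,0.05,0,0,0,0.03,0,0,0,0.012,0,0,0,0.002,0,0,0,0,0]'

```text
t: 2.4
position: [0.4636, -0.2154, 0.1817]
ee_rot: [[0.998, 0.061, 0.002], [0.061, -0.998, -0.001], [0.002, 0.001, -1.0]]
ft_force: [0.1, -0.7, -0.1]
gripper_width: 0.0848
grip_force: 0.0
```

nudge_tcp --moves '[0,0,0.002,0,0,0,0.002,0,0,0,0.002,0,0,0,0,0]'

```text
t: 2.9
position: [0.4631, -0.2148, 0.1746]
ee_rot: [[0.998, 0.062, -0.0], [0.062, -0.998, 0.0], [-0.0, -0.0, -1.0]]
ft_force: [-0.2, -0.0, -0.2]
gripper_width: 0.085
grip_force: 0.0
```

nudge_tcp --moves '[0,0,0.002,0,0,0,0.002,0,0,0,0.001,0,0,0,0,0]'

```text
t: 3.4
position: [0.4632, -0.2148, 0.1695]
ee_rot: [[0.998, 0.062, -0.0], [0.062, -0.998, 0.0], [-0.0, -0.0, -1.0]]
ft_force: [0.1, -1.0, -0.4]
gripper_width: 0.0849
grip_force: 0.0
```

nudge_tcp --moves '[0,0,0.0015,0,0,0,0.0015,0,0,0,0,0]'

```text
t: 3.78
position: [0.4631, -0.2148, 0.1665]
ee_rot: [[0.998, 0.062, -0.0], [0.062, -0.998, 0.0], [-0.0, -0.0, -1.0]]
ft_force: [-0.7, 0.5, -0.6]
gripper_width: 0.0849
grip_force: 0.0
```

```bash
python3 - <<'E'
from h import *
im=viewer.capture("side")[180:320,300:440];cv2.imwrite("pics/s1.png",cv2.resize(im[:,:,::-1],None,fx=4.2,fy=4.2,interpolation=cv2.INTER_CUBIC))
E
```

```text
(no output)
```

View pics/s1.png

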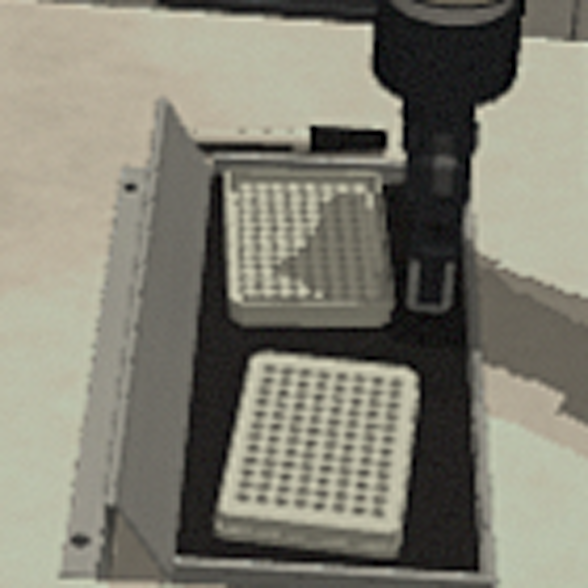

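The side view shows the open fingertips straddling the floor strip in front of the plate, at about (432,290) in the crop, with nothing touching. I'll push in stages while watching the force.

nudge_tcp --moves '[0.004,0,0.001,0,0.008,0,0,0,0.008,0,0,0,0.008,0,0,0,0.008,0,0,0,0,0,0,0]'

```text
t: 4.58
position: [0.4999, -0.2124, 0.1657]
ee_rot: [[0.998, 0.062, 0.001], [0.062, -0.998, -0.0], [0.001, 0.0, -1.0]]
ft_force: [-0.3, -0.5, 1.1]
gripper_width: 0.0849
grip_force: 0.0
```

nudge_tcp --moves '[0.008,0,0,0,0.008,0,0,0,0.008,0,0,0,0,0,0,0]'

```text
t: 5.08
position: [0.524, -0.2109, 0.1658]
ee_rot: [[0.998, 0.062, 0.001], [0.062, -0.998, -0.0], [0.001, 0.0, -1.0]]
ft_force: [-0.2, 0.1, -0.3]
gripper_width: 0.0852
grip_force: 0.0
```

```bash
python3 - <<'E'
from h import *
im=viewer.capture("side")[180:320,300:440];b=viewer.capture("wrist")
a=cv2.resize(im[:,:,::-1],(400,400),interpolation=cv2.INTER_CUBIC);b=cv2.resize(b[:,:,::-1],(400,300))
cv2.imwrite("pics/s2.png",np.hstack([a,np.vstack([b,np.zeros((100,400,3),np.uint8)])]))
E
```

```text
(no output)
```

View pics/s2.png

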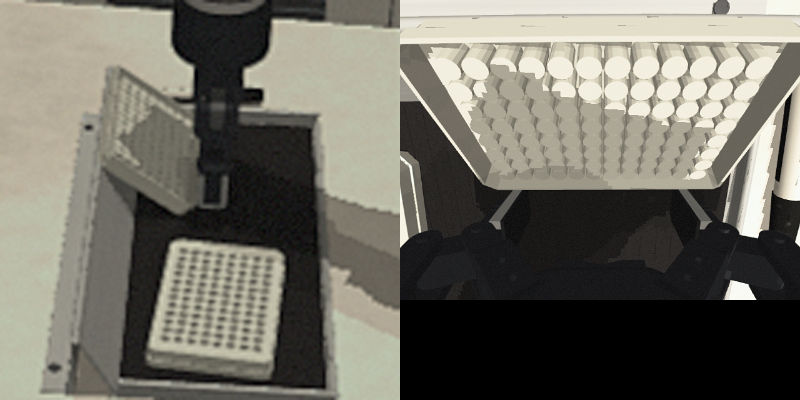

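The plate is climbing the back, square to the fingers. In the side crop its raised edge is near (115,70) and its lower edge is at the tips. I'll continue.

nudge_tcp --moves '[0.007,0,0,0,0.007,0,0,0,0.007,0,0,0,0.007,0,0,0,0,0,0,0]'

```text
t: 5.8
position: [0.5517, -0.2092, 0.1657]
ee_rot: [[0.998, 0.062, 0.001], [0.062, -0.998, -0.0], [0.001, 0.0, -1.0]]
ft_force: [-0.0, -0.4, -0.3]
gripper_width: 0.085
grip_force: 0.0
```

nudge_tcp --moves '[0.003,0,0,0,0.003,0,0,0,0,0,0,0]'

```text
t: 6.18
position: [0.5572, -0.209, 0.1657]
ee_rot: [[0.998, 0.062, 0.0], [0.062, -0.998, -0.0], [0.0, 0.0, -1.0]]
ft_force: [-0.1, 0.6, -0.0]
gripper_width: 0.0849
grip_force: 0.0
```

nudge_tcp --moves '[0.0015,0,0,0,0.0015,0,0,0,0,0,0,0]'

```text
t: 6.55
position: [0.5598, -0.2089, 0.1656]
ee_rot: [[0.998, 0.062, -0.001], [0.062, -0.998, 0.0], [-0.001, -0.0, -1.0]]
ft_force: [-1.2, 0.3, 1.0]
gripper_width: 0.0851
grip_force: 0.7
```

nudge_tcp --moves '[0.001,0,0,0,0.001,0,0,0,0,0,0,0]'

```text
t: 6.92
position: [0.5606, -0.209, 0.1652]
ee_rot: [[0.998, 0.061, -0.004], [0.061, -0.998, 0.0], [-0.004, -0.001, -1.0]]
ft_force: [-6.3, -0.3, 4.0]
gripper_width: 0.0846
grip_force: 3.1
```

```bash
python3 - <<'E'
from h import *
im=viewer.capture("side")[180:320,300:440];b=viewer.capture("wrist")
a=cv2.resize(im[:,:,::-1],(400,400),interpolation=cv2.INTER_CUBIC);b=cv2.resize(b[:,:,::-1],(400,300))
cv2.imwrite("pics/s3.png",np.hstack([a,np.vstack([b,np.zeros((100,400,3),np.uint8)])]))
E
```

```text
(no output)
```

View pics/s3.png

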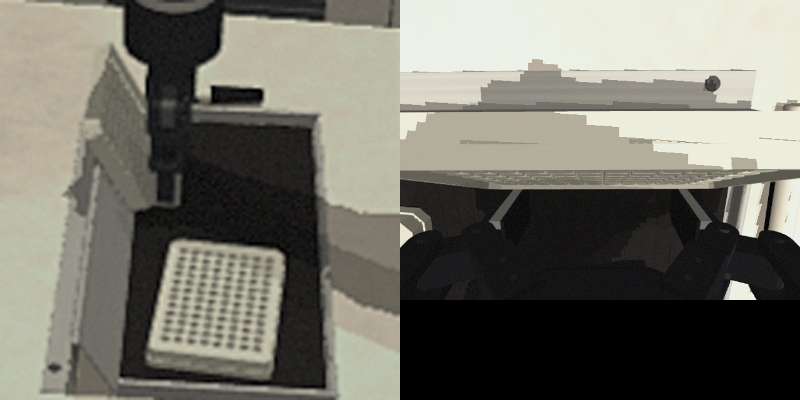

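The wrench rose to 6 N and the plate is flat against the back, with its raised edge at (110,50) in the side crop. I'll back off, rise, go over behind it, and check from there.

nudge_tcp --moves '[-0.005,0,0,0,-0.01,0,0,0,-0.015,0,0,0,0,0,-0.04,0,0,0,-0.04,0,0,0,-0.042,0,0,0,0,0]'

```text
t: 7.9
position: [0.5325, -0.2112, 0.2912]
ee_rot: [[0.998, 0.061, 0.007], [0.061, -0.998, -0.003], [0.007, 0.003, -1.0]]
ft_force: [-0.2, -0.2, -0.4]
gripper_width: 0.0848
grip_force: 0.0
```

nudge_tcp --moves '[0.043,0,0,0,0.043,0,0,0,0.043,0,0,0,0,0,0,0,0,0,0,0]'

```text
t: 8.52
position: [0.6595, -0.2028, 0.2862]
ee_rot: [[0.998, 0.061, -0.003], [0.061, -0.998, 0.0], [-0.003, -0.0, -1.0]]
ft_force: [-0.2, -0.2, -0.2]
gripper_width: 0.085
grip_force: 0.0
```

```bash
python3 - <<'E'
from h import *
im=viewer.capture("side")[180:320,300:440];b=viewer.capture("wrist")
a=cv2.resize(im[:,:,::-1],(400,400),interpolation=cv2.INTER_CUBIC);b=viewer.capture("top")[200:340,240:440]
b=cv2.resize(b[:,:,::-1],(400,280),interpolation=cv2.INTER_CUBIC)
cv2.imwrite("pics/s4.png",np.hstack([a,np.vstack([b,np.zeros((120,400,3),np.uint8)])]))
E
```

```text
(no output)
```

View pics/s4.png

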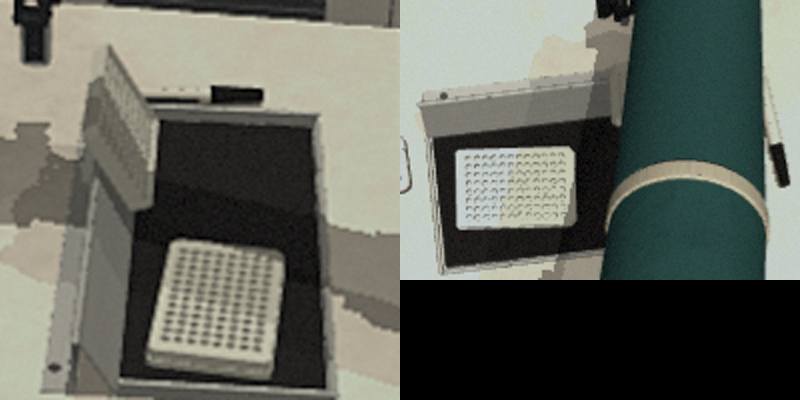

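The plate stays leaning on its own (side crop (110,50)–(150,205)), and the gripper is clear behind it. Now I'll lower and push toward the robot.

nudge_tcp --moves '[0,0,0.03,0,0,0,0.03,0,0,0,0.007,0,0,0,0,0]'

```text
t: 9.18
position: [0.6606, -0.2029, 0.2209]
ee_rot: [[0.998, 0.061, -0.0], [0.061, -0.998, -0.0], [-0.0, 0.0, -1.0]]
ft_force: [0.6, -0.0, 0.4]
gripper_width: 0.085
grip_force: 0.0
```

nudge_tcp --moves '[-0.008,0,0,0,-0.008,0,0,0,-0.008,0,0,0,-0.008,0,0,0,-0.008,0,0,0,-0.008,0,0,0,0,0,0,0]'

```text
t: 10.05
position: [0.6123, -0.2059, 0.2206]
ee_rot: [[0.998, 0.061, -0.001], [0.061, -0.998, -0.0], [-0.001, 0.0, -1.0]]
ft_force: [-0.2, 0.3, -0.2]
gripper_width: 0.0849
grip_force: 0.0
```

nudge_tcp --moves '[-0.007,0,0,0,-0.007,0,0,0,-0.007,0,0,0,0,0,0,0]'

```text
t: 10.55
position: [0.5913, -0.2071, 0.2207]
ee_rot: [[0.998, 0.061, -0.001], [0.061, -0.998, -0.0], [-0.001, 0.0, -1.0]]
ft_force: [-0.3, 0.0, 0.4]
gripper_width: 0.0851
grip_force: 0.0
```

nudge_tcp --moves '[-0.007,0,0,0,-0.007,0,0,0,-0.007,0,0,0,-0.007,0,0,0,0,0,0,0,0,0,0,0]'

```text
t: 11.3
position: [0.5642, -0.2086, 0.2208]
ee_rot: [[0.998, 0.062, 0.0], [0.062, -0.998, -0.0], [0.0, 0.0, -1.0]]
ft_force: [0.4, -0.2, -0.1]
gripper_width: 0.0849
grip_force: 0.0
```

```bash
python3 - <<'E'
from h import *
im=viewer.capture("side")[180:320,300:440];b=viewer.capture("wrist")
a=cv2.resize(im[:,:,::-1],(400,400),interpolation=cv2.INTER_CUBIC);b=cv2.resize(b[:,:,::-1],(400,300))
cv2.imwrite("pics/s5.png",np.hstack([a,np.vstack([b,np.zeros((100,400,3),np.uint8)])]))
E
```

```text
(no output)
```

View pics/s5.png

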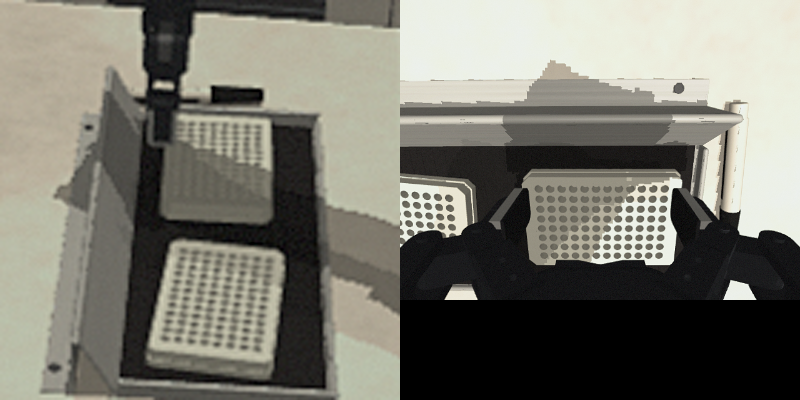

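The plate has fallen over and lies flat with open wells up, at about (215,165) in the side crop. I'll retreat upward and verify numerically, since my picture allowance is used up.

nudge_tcp --moves '[0,0,-0.04,0,0,0,-0.05,0,0,0,-0.05,0,0,0,0,0,0,0,0,0,0,0,0,0,0,0,0,0,0,0,0,0]'

```text
t: 12.4
position: [0.5639, -0.2086, 0.3599]
ee_rot: [[0.998, 0.062, -0.001], [0.062, -0.998, 0.0], [-0.001, -0.0, -1.0]]
ft_force: [0.2, 0.2, 0.9]
gripper_width: 0.0848
grip_force: 0.0
```

```bash
python3 - <<'E'
from h import *
np.set_printoptions(precision=4,suppress=True)
for n in("wrist","side"):
    c=viewer.get_calibration(n);im=viewer.capture(n)
    g=cv2.cvtColor(im,cv2.COLOR_RGB2GRAY); m=cv2.morphologyEx((g>95).astype(np.uint8),cv2.MORPH_CLOSE,np.ones((7,7) if n=="wrist" else (3,3)))
    for k in cv2.findContours(m,cv2.RETR_CCOMP,cv2.CHAIN_APPROX_NONE)[0]:
        if len(k)<60: continue
        r=cv2.minAreaRect(k); p=plane(c,cv2.boxPoints(r),.0174); e=np.linalg.norm(np.diff(p[:3],axis=0),axis=1)
        if .06<min(e) and max(e)<.16: print(n,"centre",p.mean(0),"sides",e)
E
```

```text
wrist centre [ 0.5248 -0.2129  0.0174] sides [0.0862 0.1236]
side centre [ 0.506  -0.0282  0.0174] sides [0.1422 0.093 ]
```

```bash
python3 -c "
from rig import arm, viewer, observe; print(arm.job_done())"
```

```text
the job is handed in; nothing more can be done
None
```

The wells-down plate now lies flat in the tray with its wells facing up, the other plate and the surrounding things were left alone, and I handed the job in at about 12.5 s with the arm clear; the verdict was not shown.

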